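Put the stray tea balls back in their pockets and close the tin

TASK

Tidy the white enamel tea tin: draw its tight-fitting lid off and stand it, open side down, on the bare worktop beside the tin. Push the two loose tea balls across the cork, without lifting them out, until each has dropped into an empty pocket of its own, and leave the two balls that are already home in theirs. Then put the lid back on the tin and press it down fully home, keeping clear of the other kitchen things.

Things in the scene. Friction and masses are not known exactly. Their poses are not given: they have to be found in the camera images.
- tin: Base of the tea tin: white enamelled steel box, blue rim, fixed to the worktop. Origin: centre of its underside, on the worktop. Outside 156 mm along its x, 196 mm along its y (long side), 40 mm high, open above; walls 3 mm, on a 4 mm thick foot that stands out 8 mm all round. Inside (150 x 190 mm) lies flat cork, its top 14 mm above the origin; the walls rise 26 mm above it.
- lid: Deep white enamelled lid, blue lower rim, slipped over the base at the start. Origin: centre of its open lower edge. Outside 166 mm along its x, 206 mm along y, 47 mm high without the handle, walls and top 3 mm, about 0.3 kg; 2 mm clear of the base on every side. Fully home it rests on the base's foot, this origin 4 mm above the tin's, and overlaps the base by 36 mm. Fits either way round.
- lid_handle (a point): Middle of the lid's walnut bar handle, 60 mm above the lid's origin: 80 mm long along the lid's y, 18 mm wide along x, 26 mm high on the lid's flat top. Axes as the lid's. Four sprung dimples in the base's long sides grip the lid: some 5 N of drag besides its weight over the lower 20 mm, off or on; it does not drop home by itself and wants pressing with 10 to 15 N.
- pocket0 (a point): Centre, level with the cork's top, of the pocket at x = -50, y = +68 mm of the tin (a near one, already holding ball0): a round hole lined and edged with dark green felt, 24 mm in diameter, 9 mm deep. A ball drops in, rests on its edge and sinks 7 mm, so that its centre then stands 7 mm above this point. Axes as the tin's.
- pocket1 (a point): Centre, level with the cork's top, of the pocket at x = -50, y = -68 mm of the tin (a near one, already holding ball1): a round hole lined and edged with dark green felt, 24 mm in diameter, 9 mm deep. A ball drops in, rests on its edge and sinks 7 mm, so that its centre then stands 7 mm above this point. Axes as the tin's.
- pocket2 (a point): Centre, level with the cork's top, of the pocket at x = +50, y = +68 mm of the tin (a far one, empty at the start): a round hole lined and edged with dark green felt, 24 mm in diameter, 9 mm deep. A ball drops in, rests on its edge and sinks 7 mm, so that its centre then stands 7 mm above this point. Axes as the tin's.
- pocket3 (a point): Centre, level with the cork's top, of the pocket at x = +50, y = -68 mm of the tin (a far one, empty at the start): a round hole lined and edged with dark green felt, 24 mm in diameter, 9 mm deep. A ball drops in, rests on its edge and sinks 7 mm, so that its centre then stands 7 mm above this point. Axes as the tin's.
- ball0_center (a point): Centre of a tea ball, a dark brown ball of pressed tea leaf, 28 mm in diameter, 12 g. Already home in pocket0; to stay there. The axes of this entry turn as the ball rolls.
- ball1_center (a point): Centre of a tea ball, a dark brown ball of pressed tea leaf, 28 mm in diameter, 12 g. Already home in pocket1; to stay there. The axes of this entry turn as the ball rolls.
- ball2_center (a point): Centre of a tea ball, a dark brown ball of pressed tea leaf, 28 mm in diameter, 12 g. Loose on the cork at the start, between the pockets, 29 to 47 mm from the tin's middle along y (+y side), its centre 14 mm above the cork; it rolls when pushed and stops within a few mm when the push stops. Either loose ball may go into either empty pocket. The axes of this entry turn as the ball rolls.
- ball3_center (a point): Centre of a tea ball, a dark brown ball of pressed tea leaf, 28 mm in diameter, 12 g. Loose on the cork at the start, between the pockets, 29 to 47 mm from the tin's middle along y (-y side), its centre 14 mm above the cork; it rolls when pushed and stops within a few mm when the push stops. Either loose ball may go into either empty pocket. The axes of this entry turn as the ball rolls.
- jar: Bystander: empty glass jar, 88 mm wide, 130 mm high, on the worktop at the right. Origin: centre of its underside.
- dispenser: Bystander: push-top plastic spice dispenser, 52 mm wide, 104 mm high, on the worktop at the left. Origin: centre of its underside. The worktop between it and the jar is bare but for the tin.
- scoop: Bystander: copper-toned aluminium scoop, lying beyond the tin, about 165 mm long along its x and 48 mm high. Origin: on the worktop, under the back of its bowl.
- stretch_lid: Bystander: black silicone stretch lid, 108 mm across with a tab, 9 mm high, lying beyond the tin. Origin: centre of its underside.

How it is judged:
On the way, in this order (a step that is already met when the one before it is completed fails the run):
1. the lid stands open side down on the worktop beside the tin, let go (height (world z) of lid below 0.006 m and angle between lid's own z axis and vertical below 0.06 rad and horizontal distance between lid and tin above 0.12 m and contact force between the fingers and lid below 0.1 N and linear speed of lid below 0.02 m/s), for 0.2 s.
2. one loose ball has dropped into an empty pocket ((((horizontal distance between ball2_center and pocket2 below 0.005 m and z of ball2_center in the frame of pocket2 between 0.002 and 0.0105 m) or (horizontal distance between ball3_center and pocket2 below 0.005 m and z of ball3_center in the frame of pocket2 between 0.002 and 0.0105 m)) or ((horizontal distance between ball2_center and pocket3 below 0.005 m and z of ball2_center in the frame of pocket3 between 0.002 and 0.0105 m) or (horizontal distance between ball3_center and pocket3 below 0.005 m and z of ball3_center in the frame of pocket3 between 0.002 and 0.0105 m)))), for 0.2 s.
3. both empty pockets hold a ball (((horizontal distance between ball2_center and pocket2 below 0.005 m and z of ball2_center in the frame of pocket2 between 0.002 and 0.0105 m) or (horizontal distance between ball3_center and pocket2 below 0.005 m and z of ball3_center in the frame of pocket2 between 0.002 and 0.0105 m)) and ((horizontal distance between ball2_center and pocket3 below 0.005 m and z of ball2_center in the frame of pocket3 between 0.002 and 0.0105 m) or (horizontal distance between ball3_center and pocket3 below 0.005 m and z of ball3_center in the frame of pocket3 between 0.002 and 0.0105 m))), for 0.2 s.
At the end, for the whole second after the job is handed in: Each of the four pockets holds one ball (within 5 mm of centre, sunk at least 3.5 mm), the two that began at home in their own; the lid is on the tin, level (0.03 rad), in line (0.06 rad), centred within 4 mm, its edge within 2.5 mm of the foot, at rest (all of step 3 and horizontal distance between ball0_center and pocket0 below 0.005 m and z of ball0_center in the frame of pocket0 between 0.002 and 0.0105 m and horizontal distance between ball1_center and pocket1 below 0.005 m and z of ball1_center in the frame of pocket1 between 0.002 and 0.0105 m and z of lid in the frame of tin below 0.0065 m and angle between lid's own z axis and vertical below 0.03 rad and horizontal distance between lid and tin below 0.004 m and angle between the y axis of lid and the y axis of tin, either way round below 0.06 rad and linear speed of lid below 0.01 m/s); the robot touches nothing.
It fails at once if a tea ball is lifted out of the tin's tray (z of any of ball0_center, ball1_center, ball2_center, ball3_center in the frame of tin above 0.045 m).
It fails at once if another kitchen thing (jar, dispenser, scoop, stretch lid) is shifted by more than 40 mm or knocked over (distance of any of jar, dispenser, scoop, stretch_lid from where it was at the start of the episode above 0.04 m or angle between any of jar, dispenser, scoop, stretch_lid's own z axis and vertical above 0.4 rad).
It also fails if it takes over 72 s, if anything falls off the work surface, if the arm or the gripper's body presses on something with over 40 N, if the wrist force passes 120 N, or if a joint passes its speed limit or range.

ROBOT

A 7-joint arm with a two-finger parallel gripper is mounted at the origin on the work surface. World frame = base frame: x ahead of the robot, y to its left, z up, the work surface at z = 0. Lengths are in m, angles in rad, forces in N, time in s.
With the tool pointing down it reaches from about 0.4 to 0.875 m from the base axis. Payload 6.5 kg.
Tool frame: the origin (TCP) lies where the fingers leave the gripper's body, on its centre line; the fingertips stand 73 mm ahead of it and the grasp point (between the pads) lies 54 mm ahead of it; z points along the fingers, y is the direction in which the jaws open and shut (so a half turn about z gives the same grasp; the last joint's range is limited). The gripper opens to 85 mm and grips with 20 to 120 N. Pads are 22 mm wide; open, the fingers measure 114 mm over their backs; the gripper's body (76 mm by 85 mm) begins 54 mm behind the grasp point. The pads swing forward as they close: fully open they stand 13 mm farther back than shut.
Start: joints at [-1.354, 0.536, -0.004, 1.538, 0.003, 1.067, -0.071], TCP at [0.181, 0.624, 0.304] pointing down, gripper open.
Joint ranges: [-2.7, 2.7], [-0.37, 2.16], [-1.27, 1.26], [0.24, 2.4], [-1.31, 4.45], [0.19, 1.91], [-2.76, 2.76]. Speed limits (rad/s): [2.39, 2.39, 3.14, 3.14, 3.14, 3.14, 3.14].

INTERFACE

Orientations are given as a rotation vector (axis times angle).
In Python, from bench import get_obs, camera, camera_params, sign_off gives the robot as it stands. The module is installed in compiled form; this text tells all that it offers.
- The arm moves only by the tool jog_arm, never from a script. Its argument "steps" is a list of rows, each a list of 3 entries, a list of its own where there are three numbers: the gripper command: -1 is shut, 1 is fully open, values between are in proportion, then the shift along the tool's x, y, z in mm, then the turn about the tool's z in degrees. A call has 1 to 20 rows; each row is the pose to reach, as a shift and turn from the pose commanded when the call began, along the tool's axes at that moment; what a row does not reach only later rows make up. A row lasts 1/12 s, in which the tool goes at most 41.7 mm and 7.16 degrees, less where a joint would pass 70% of its speed; a pose out of reach is approached as far as the arm can. A call with a gripper value outside its range is refused whole. The fingers move at their own pace and stop on an object; the grip force is fixed at half the most. Time passes only in rows, so rows that repeat a pose let the fingers close. It gives the time, the measured TCP pose, the force and the opening at its end, in the units of the state.
- get_obs(): the state, without advancing time (a new reading comes with each control period).
- camera(name): name is "scene" or "top"; returns the picture (420x560x3 uint8, red, green, blue); there is no depth.
- camera_params(name): a dict with "intrinsics" (3x3 intrinsics, pixels), "view" (4x4, takes a point from world to camera coordinates). Camera axes: x right, y down, z forward; pixel columns grow to the right and rows downward; lengths in m; the calibration is good to about 2 mm. A picture is of the moment at which its call begins. camera_params takes no time and is no camera call.
- sign_off(): hands the job in, once; it reports no verdict.
The state is a dict: "time": time; "q": joint angles; "dq": joint speeds; "tau": joint torques, N m; "eef_pos": TCP position; "eef_rot": TCP orientation; "ft_force": force on the tool from outside, world axes, zero at the start; "wrist_torque": the same for the moment, N m; "grip_width": finger opening in m.
Only numpy, scipy, OpenCV 4.12 (cv2) and the standard library are available. Lean on these libraries where they do the work, as an engineer would, in place of code of your own. Each camera call takes 0.05 s, during which the arm holds its last target. There are 200 camera calls.

## Working session

There is one attempt and no reset: what is moved stays moved. The work goes in short steps, Python scripts to look and compute and a tool call to move; the robot and the scene stay as the last step left them, time stands still between calls to the robot, and variables do not carry over. Pictures are saved under pics/ and viewed, about 8 in all and at most 12, crops included, and the job is handed in when it is done.

Besides the shell and the picture viewer there is one more tool, called as name(argument=value, ...) on one line, values as JSON. jog_arm: Moves the arm, as the interface text tells. Its arguments: {"type":"object","properties":{"steps":{"type":"array","items":{"type":"array"}}},"required":["steps"]}

```bash
mkdir -p pics; cat > h.py <<'E'
import numpy as np, cv2
from bench import get_obs, camera, camera_params, sign_off
def snap(cam,name,crop=None,k=1):
    im=camera(cam); b=im[:,:,::-1].copy()
    c=b if crop is None else b[crop[1]:crop[3],crop[0]:crop[2]]
    cv2.imwrite('pics/'+name+'.png',cv2.resize(c,None,fx=k,fy=k,interpolation=cv2.INTER_CUBIC)); return b
def ray(cam,uv,z):
    P=camera_params(cam);K=np.array(P['intrinsics']);V=np.array(P['view'])
    R,t=V[:3,:3],V[:3,3];o=-R.T@t
    uv=np.atleast_2d(uv).astype(float);d=(np.linalg.inv(K)@np.c_[uv,np.ones(len(uv))].T).T@R
    return o+d*((z-o[2])/d[:,2])[:,None]
def proj(cam,p):
    P=camera_params(cam);K=np.array(P['intrinsics']);V=np.array(P['view'])
    c=np.atleast_2d(p)@V[:3,:3].T+V[:3,3];q=c@K.T;return q[:,:2]/q[:,2:]
E
python3 - <<'E'
from h import *
a=snap('top','top0');b=snap('scene','sc0')
cv2.imwrite('pics/both.png',cv2.resize(np.vstack([a,b]),None,fx=.714,fy=.714))
for c in('top','scene'):
    V=np.array(camera_params(c)['view']);print(c,-V[:3,:3].T@V[:3,3],V[:3,:3].round(2).tolist())
    print(proj(c,[[.4,0,0],[.8,0,0],[.6,.2,0],[.6,-.2,0]]).round())
o=get_obs();print(o['time'],o['eef_pos'],o['eef_rot'],o['ft_force'],o['grip_width'])
E
```

```text
top [ 0.44008556 -0.00736849  1.48829392] [[-0.03, -1.0, -0.01], [-0.99, 0.03, -0.14], [0.14, 0.01, -0.99]]
[[281. 284.]
 [277. 167.]
 [220. 226.]
 [338. 222.]]
scene [ 1.34439269 -0.27429704  0.68043187] [[0.33, 0.94, 0.02], [0.6, -0.19, -0.78], [-0.73, 0.27, -0.63]]
[[258. 177.]
 [310. 275.]
 [350. 204.]
 [203. 235.]]
0.1 [0.1812589  0.62372949 0.3030808 ] [-4.42671179e-01 -3.11013399e+00  2.51978359e-03] [ 0.30737376 -0.16551293  0.26025767] 0.08578882445429405
```

View pics/both.png

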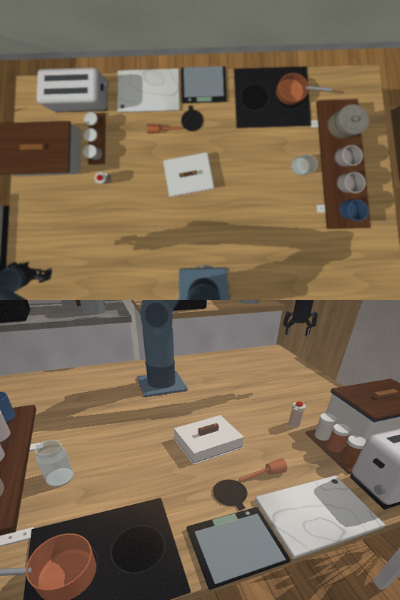

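The two stacked pictures (top above, scene below) show the lidded tin near top pixel (266,244), the dispenser near (141,249), the jar near (427,228), and the scoop and stretch lid beyond the tin. Next I measure the lid.

```bash
python3 - <<'E'
from h import *
a=cv2.imread('pics/top0.png');b=cv2.imread('pics/sc0.png')
def big(m):
    n,l,s,c=cv2.connectedComponentsWithStats(m.astype(np.uint8)); i=1+np.argmax(s[1:,4]);return (l==i),s[i],c[i]
A=a[200:290,215:315];hs=cv2.cvtColor(A,cv2.COLOR_BGR2HSV)
m=(hs[:,:,1]<45)&(hs[:,:,2]>150);m,s,c=big(m)
ct=max(cv2.findContours(m.astype(np.uint8),0,2)[0],key=cv2.contourArea)
r=cv2.minAreaRect(ct+np.array([215,200]));print('top lid',r,s)
box=cv2.boxPoints(r);w=ray('top',box,.051);print(w.round(4).tolist())
hull=cv2.fillConvexPoly(np.zeros(A.shape[:2],np.uint8),cv2.convexHull(ct),1)
h=(hs[:,:,2]<120)&(hull>0)
y,x=np.nonzero(h);r2=cv2.minAreaRect(np.c_[x+215,y+200].astype(np.float32));print('handle',r2,ray('top',r2[0],.077),ray('top',cv2.boxPoints(r2),.077).round(4).tolist())
p=ray('top',np.c_[x+215,y+200],.077)[:,:2];u=np.linalg.svd(p-p.mean(0))[2][0];print('hdir',np.degrees(np.arctan2(u[1],u[0])),p.mean(0))
i=np.vstack([cv2.resize(a[195:295,90:290],(800,400),interpolation=2)]);
j=b[140:300,230:450]
cv2.imwrite('pics/z.png',cv2.resize(b[140:290,200:400],(800,600),interpolation=2))
E
```

```text
top lid ((263.2048645019531, 244.08285522460938), (51.704437255859375, 63.84050750732422), 79.28687286376953) [  14   14   70   61 3080]
[[0.598, 0.1696, 0.051], [0.6313, -0.0373, 0.051], [0.4646, -0.0631, 0.051], [0.4323, 0.1405, 0.051]]
handle ((263.437744140625, 243.1679229736328), (5.037220001220703, 23.896080017089844), 79.3803482055664) [[0.53210737 0.05054257 0.077     ]] [[0.5341, 0.0896, 0.077], [0.546, 0.0141, 0.077], [0.5301, 0.0115, 0.077], [0.5182, 0.0869, 0.077]]
hdir 99.36258077368146 [0.5321516  0.05025551]
```

View pics/z.png

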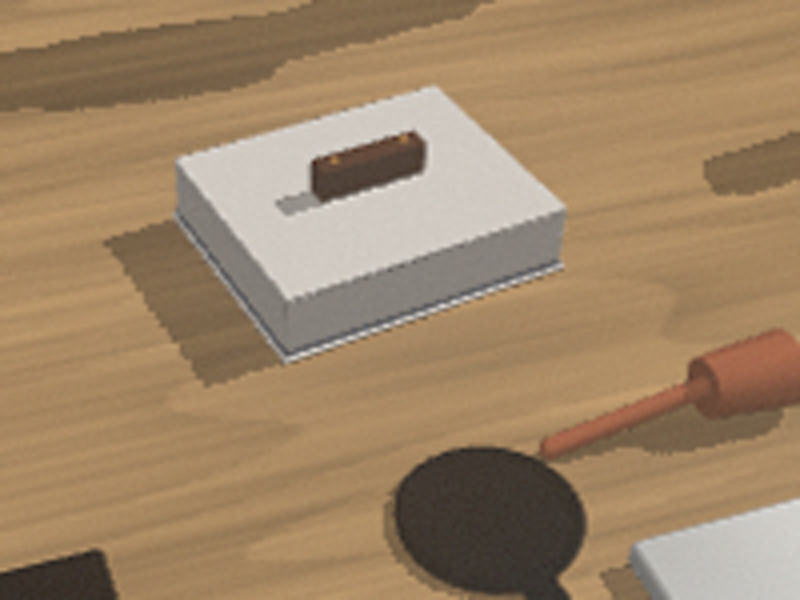

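The zoomed scene view shows the lid's top corners at scene pixels of about (245,180), (308.8,162), (340.8,192.5) and (272.5,214.5). The handle is clear of anything around it.

```bash
cat >> h.py <<'E'
from scipy.spatial.transform import Rotation as Ro
def to(p,yaw=None,ref=None):
    """shift in tool mm and turn deg to TCP p with tool-y axis at world angle yaw (mod 180)"""
    o=get_obs();R=Ro.from_rotvec(o['eef_rot']).as_matrix();d=R.T@(np.array(p)-o['eef_pos'])*1000
    ya=np.degrees(np.arctan2(R[1,1],R[0,1]));t=0
    if yaw is not None: t=-((yaw-ya+90)%180-90)
    print('pos',o['eef_pos'].round(4),'yaw',ya.round(2),'tilt',R[:,2].round(4),'shift',d.round(1),'turn',np.round(t,2))
E
python3 - <<'E'
from h import *
c=ray('scene',[[245,180],[308.75,162],[340.75,192.5],[272.5,214.5]],.051);print(c.round(4).tolist(),c.mean(0))
for i in range(4):
    d=c[(i+1)%4]-c[i];print(np.hypot(*d[:2]),np.degrees(np.arctan2(d[1],d[0])))
print('jar',ray('top',[427,236],0),'disp',ray('top',[143,249],.1))
to([.531,.052,.25],9.2)
E
```

```text
[[0.475, -0.0583, 0.051], [0.4441, 0.1397, 0.051], [0.6049, 0.1634, 0.051], [0.6346, -0.0335, 0.051]] [0.53964857 0.05284359 0.051     ]
0.20037764029587177 98.8706172349102
0.16255741347301386 8.393930476686098
0.19914947375354408 -81.42591302119286
0.161521153875301 -171.1725133361224
jar [[ 0.54547176 -0.4980483   0.        ]] disp [[0.5231208  0.42942281 0.1       ]]
pos [0.1813 0.6237 0.3031] yaw 73.8 tilt [-3.0e-04 -1.6e-03 -1.0e+00] shift [-495.4 -451.4   53.9] turn 64.6
```

jog_arm(steps=[[1, [-496, -454, 54], 64.8], [1, [-496, -454, 54], 64.8], [1, [-496, -454, 54], 64.8], [1, [-496, -454, 54], 64.8], [1, [-496, -454, 54], 64.8], [1, [-496, -454, 54], 64.8], [1, [-496, -454, 54], 64.8], [1, [-496, -454, 54], 64.8], [1, [-496, -454, 54], 64.8], [1, [-496, -454, 54], 64.8], [1, [-496, -454, 54], 64.8], [1, [-496, -454, 54], 64.8], [1, [-496, -454, 54], 64.8], [1, [-496, -454, 54], 64.8], [1, [-496, -454, 54], 64.8], [1, [-496, -454, 54], 64.8], [1, [-496, -454, 54], 64.8], [1, [-496, -454, 54], 64.8]])

```text
time: 1.6
eef_pos: [0.532, 0.0458, 0.2496]
eef_rot: [2.047, 2.381, -0.002]
ft_force: [-0.7, -0.1, -0.1]
grip_width: 0.0856
```

```bash
python3 - <<'E'
from h import *
to([.534,.052,.127],9.0)
b=snap('scene','sc1',(200,80,400,230),4)
E
```

```text
pos [0.532  0.0458 0.2496] yaw 8.63 tilt [ 3.e-04 -2.e-03 -1.e+00] shift [  6.    2.9 122.6] turn -0.37
```

View pics/sc1.png

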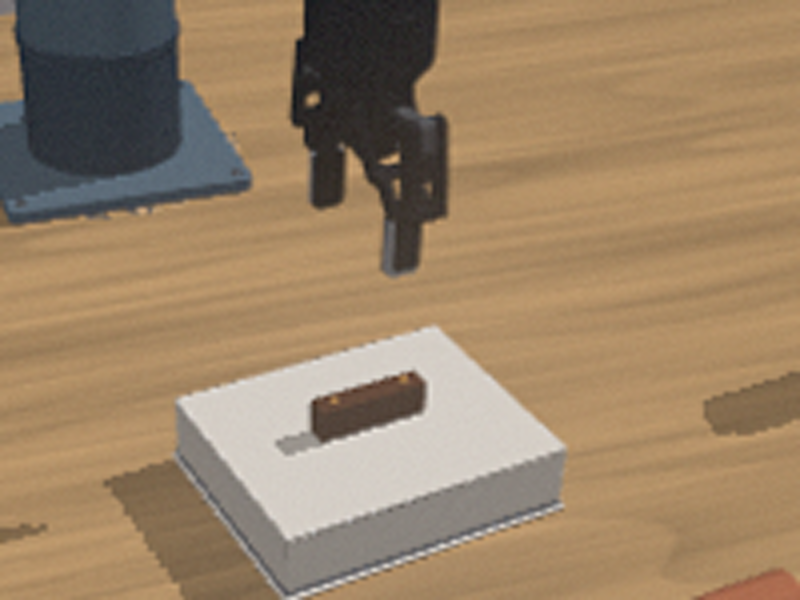

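The gripper is over the tin with its jaws straddling the handle (crop pixels of about (310-425, 375-440)). I go down and close.

jog_arm(steps=[[1, [6, 3, 60], -0.4], [1, [6, 3, 110], -0.4], [1, [6, 3, 123], -0.4], [1, [6, 3, 123], -0.4], [-1, [6, 3, 123], -0.4], [-1, [6, 3, 123], -0.4], [-1, [6, 3, 123], -0.4], [-1, [6, 3, 123], -0.4], [-1, [6, 3, 123], -0.4], [-1, [6, 3, 123], -0.4], [-1, [6, 3, 123], -0.4], [-1, [6, 3, 123], -0.4]])

```text
time: 2.65
eef_pos: [0.5337, 0.0564, 0.1286]
eef_rot: [2.033, 2.395, 0.003]
ft_force: [-3.1, -0.1, 10.7]
grip_width: 0.0165
```

jog_arm(steps=[[-1, [0, 0, -10], 0], [-1, [0, 0, -20], 0], [-1, [0, 0, -30], 0], [-1, [0, 0, -45], 0], [-1, [0, 0, -60], 0], [-1, [0, 0, -75], 0], [-1, [0, 0, -75], 0], [-1, [0, 0, -75], 0]])

```text
time: 3.32
eef_pos: [0.5333, 0.0563, 0.2029]
eef_rot: [2.031, 2.395, 0.002]
ft_force: [-1.0, 0.0, -4.4]
grip_width: 0.0166
```

```bash
python3 - <<'E'
from h import *
u=np.array([np.cos(np.radians(99)),np.sin(np.radians(99))])
o=get_obs();print(o['ft_force'],o['grip_width'],o['eef_pos'])
p=o['eef_pos'].copy();p[:2]-=.255*u;to(p,9)
b=snap('scene','sc2',(190,80,390,230),4)
E
```

```text
[-0.96926914  0.00701916 -4.39457096] 0.016551140423937724 [0.53326956 0.05629176 0.20287559]
pos [0.5333 0.0563 0.2029] yaw 9.41 tilt [ 1.7e-03  6.0e-04 -1.0e+00] shift [-2.55e+02 -1.80e+00 -1.00e-01] turn 0.41
```

View pics/sc2.png

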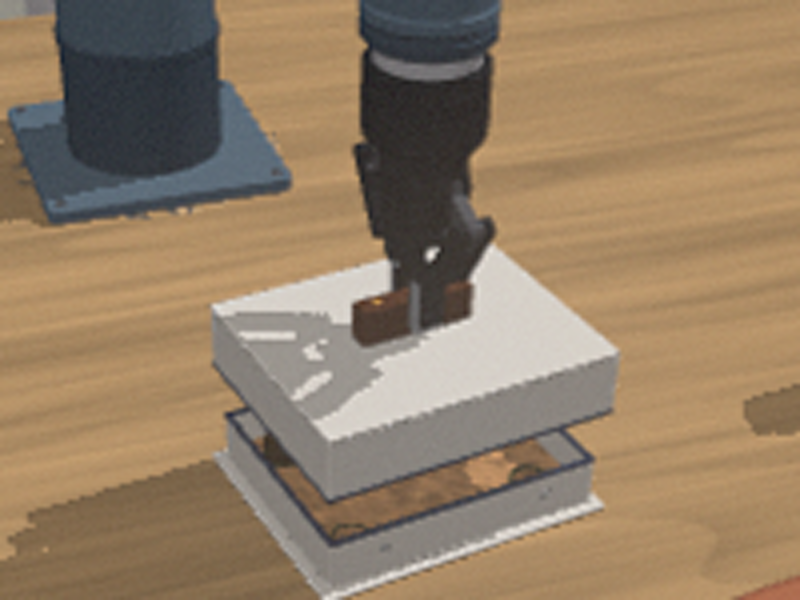

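The lid is off the tin and level in the grip. I carry it along −y and set it down.

jog_arm(steps=[[-1, [-30, 0, -10], 0], [-1, [-65, 0, -10], 0], [-1, [-100, 0, -10], 0], [-1, [-135, 0, -10], 0], [-1, [-170, 0, -10], 0], [-1, [-205, 0, -10], 0], [-1, [-235, 0, -5], 0], [-1, [-255, 0, 15], 0], [-1, [-255, 0, 40], 0], [-1, [-255, 0, 60], 0], [-1, [-255, 0, 70], 0], [-1, [-255, 0, 75], 0], [-1, [-255, 0, 77], 0], [-1, [-255, 0, 78], 0], [-1, [-255, 0, 78], 0]])

```text
time: 4.62
eef_pos: [0.5745, -0.1952, 0.1247]
eef_rot: [-2.031, -2.396, -0.0]
ft_force: [-0.1, -0.2, -1.9]
grip_width: 0.0168
```

jog_arm(steps=[[-1, [0, 0, 1], 0], [-1, [0, 0, 1], 0], [0.2, [0, 0, 1], 0], [0.2, [0, 0, 1], 0], [0.2, [0, 0, 1], 0], [0.2, [0, 0, 1], 0], [0.2, [0, 0, 1], 0]])

```text
time: 5.2
eef_pos: [0.5749, -0.1954, 0.123]
eef_rot: [2.031, 2.396, 0.0]
ft_force: [-0.5, -0.1, -0.3]
grip_width: 0.0512
```

```bash
python3 - <<'E'
from h import *
o=get_obs();print(o['ft_force'],o['eef_pos'],o['grip_width'])
b=snap('scene','sc3');a=snap('top','top3')
f=lambda im,c:cv2.resize(im[c[1]:c[3],c[0]:c[2]],(800,300) if 0 else None,fx=4,fy=4,interpolation=2)
s=b[155:230,200:360];t=a[195:270,215:375]
cv2.imwrite('pics/both3.png',cv2.resize(np.vstack([s,t]),(640,600),interpolation=2))
E
```

```text
[-0.54486471 -0.08454153 -0.25822418] [ 0.57491786 -0.19536842  0.12297935] 0.05124849218682342
```

View pics/both3.png

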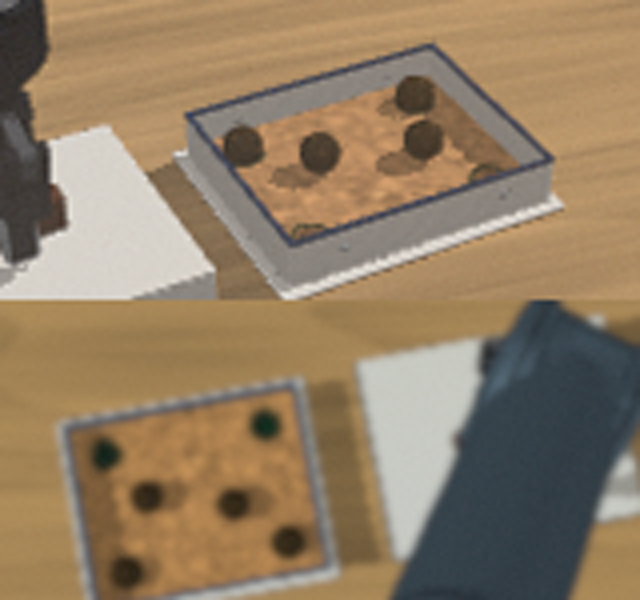

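The scene view (upper) shows the lid standing on the worktop to the left. The tin is open, with loose balls at crop (320,153) and (423,140) and home balls at (243,146) and (414,95). The top view (lower) shows the empty pockets at (105,455) and (265,423), the loose balls at (147,496) and (235,503), and the home balls at (127,572) and (290,541).

```bash
cat >> h.py <<'E'
def blob(im,uv,r=7,thr=75):
    x0,y0=int(round(uv[0]))-r,int(round(uv[1]))-r
    g=im[y0:y0+2*r+1,x0:x0+2*r+1].max(2).astype(float)
    m=(g<thr).astype(np.uint8);n,l,s,c=cv2.connectedComponentsWithStats(m)
    if n<2: return np.array(uv),0
    i=1+np.argmax(s[1:,4]);w=np.clip(thr+15-g,0,40)*cv2.dilate((l==i).astype(np.uint8),np.ones((3,3)))
    y,x=np.mgrid[:2*r+1,:2*r+1];return np.array([x0+(w*x).sum()/w.sum(),y0+(w*y).sum()/w.sum()]),s[i,4]
def fit(L,W):
    L=np.array(L);W=np.array(W)[:,:2];a=L.mean(0);b=W.mean(0);H=(L-a).T@(W-b)
    th=np.arctan2(H[0,1]-H[1,0],H[0,0]+H[1,1]);R=np.array([[np.cos(th),-np.sin(th)],[np.sin(th),np.cos(th)]])
    t=b-R@a;return R,t,np.degrees(th),(W-t-L@R.T).round(4)
E
python3 - <<'E'
from h import *
a=cv2.imread('pics/top3.png');b=cv2.imread('pics/sc3.png')
T=lambda x,y:((x+.5)/4-.5+215,(y-300+.5)/4-.5+195)
S=lambda x,y:((x+.5)/4-.5+200,(y+.5)/4-.5+155)
tb={'b0':(127,572,.021),'b1':(290,541,.021),'b2':(147,496,.028),'b3':(235,503,.028),'p2':(105,455,.012),'p3':(265,423,.012)}
sb={'b0':(414,95,.021),'b1':(243,146,.021),'b2':(423,140,.028),'b3':(320,153,.028)}
P={}
for k,(x,y,z) in tb.items():
    uv,n=blob(a,T(x,y),5);w=ray('top',uv,z)[0];P['t'+k]=w;print('top',k,np.round(T(x,y),1),uv.round(1),n,w.round(4))
for k,(x,y,z) in sb.items():
    uv,n=blob(b,S(x,y),6);w=ray('scene',uv,z)[0];P['s'+k]=w;print('scene',k,np.round(S(x,y),1),uv.round(1),n,w.round(4))
L={'b0':(-.05,.068),'b1':(-.05,-.068),'p2':(.05,.068),'p3':(.05,-.068)}
R,t,th,e=fit([L[k] for k in L],[P['t'+k] for k in L]);print('top fit',t,th,e.tolist())
for k in('b2','b3'):print(k,(P['t'+k][:2]-t)@R)
c=ray('scene',[S(190,113),S(432,45),S(552,158),S(292,243)],.04)
R,t,th,e=fit([(-.078,-.098),(-.078,.098),(.078,.098),(.078,-.098)],c);print('rim fit',t,th,e.tolist())
R,t,th,e=fit([L['b0'],L['b1']],[P['sb0'],P['sb1']]);print('s fit',t,th,e.tolist())
for k in('b2','b3'):print(k,(P['s'+k][:2]-t)@R)
E
```

```text
top b0 [246.4 262.6] [246.3 262.7] 42 [0.4727 0.1111 0.021 ]
top b1 [287.1 254.9] [287.  254.9] 36 [ 0.4946 -0.0243  0.021 ]
top b2 [251.4 243.6] [251.7 243.7] 31 [0.5347 0.0916 0.028 ]
top b3 [273.4 245.4] [273.3 245.5] 32 [0.5268 0.0202 0.028 ]
top p2 [240.9 233.4] [240.7 233.3] 38 [0.5717 0.1288 0.012 ]
top p3 [280.9 225.4] [280.9 225.8] 33 [ 0.593  -0.0068  0.012 ]
scene b0 [303.1 178.4] [302.8 179.3] 37 [0.48   0.1089 0.021 ]
scene b1 [260.4 191.1] [259.3 192.5] 39 [ 0.5021 -0.0267  0.021 ]
scene b2 [305.4 189.6] [304.9 190. ] 38 [0.5376 0.0914 0.028 ]
scene b3 [279.6 192.9] [278.9 193.7] 40 [0.5318 0.0189 0.028 ]
top fit [0.5330157  0.05219365] 9.438577403134813 [[0.0002, -0.0], [-0.0002, -0.0012], [0.0005, 0.0013], [-0.0005, -0.0001]]
b2 [0.00814328 0.03858156]
b3 [-0.01136338 -0.03059117]
rim fit [0.53561107 0.05334524] 8.722070152359978 [[0.0012, 0.0027], [0.0028, -0.0024], [-0.0019, -0.002], [-0.0021, 0.0017]]
s fit [0.54037666 0.04911901] 9.280531441824813 [[-0.0001, 0.0007], [0.0001, -0.0007]]
b2 [0.00403823 0.0422174 ]
b3 [-0.01332709 -0.02845365]
```

jog_arm(steps=[[0.2, [0, 0, -35], 0], [0.2, [0, 0, -70], 0], [-0.576, [0, 0, -70], 0], [-0.576, [0, 0, -70], 0], [-0.576, [0, 0, -70], 0]])

```text
time: 5.72
eef_pos: [0.5745, -0.1951, 0.1926]
eef_rot: [-2.032, -2.396, -0.0]
ft_force: [-0.0, 0.3, -0.5]
grip_width: 0.0182
```

```bash
cat >> h.py <<'E'
def tin(x,y,z):
    a=np.radians(9.4);return np.array([.5335+x*np.cos(a)-y*np.sin(a),.052+x*np.sin(a)+y*np.cos(a),z])
E
python3 - <<'E'
from h import *
print(get_obs()['ft_force'],get_obs()['grip_width'])
to(tin(-.0222,.0202,.17),-47.1)
E
```

```text
[-0.04230538  0.275027   -0.5487123 ] 0.018196401539616214
pos [ 0.5745 -0.1951  0.1926] yaw 9.41 tilt [-1.e-04  3.e-04 -1.e+00] shift [270.7 -22.2  22.7] turn 56.51
```

jog_arm(steps=[[-0.576, [35, -3, 0], 7], [-0.576, [70, -6, 0], 14], [-0.576, [105, -9, 0], 21], [-0.576, [140, -12, 0], 28], [-0.576, [175, -15, 0], 35], [-0.576, [210, -18, 0], 42], [-0.576, [245, -21, 0], 49], [-0.576, [271, -22, 10], 56.5], [-0.576, [271, -22, 23], 56.5], [-0.576, [271, -22, 23], 56.5], [-0.576, [271, -22, 23], 56.5], [-0.576, [271, -22, 23], 56.5]])

```text
time: 6.72
eef_pos: [0.5088, 0.0665, 0.1698]
eef_rot: [2.924, 1.146, -0.001]
ft_force: [-0.6, -0.3, 0.1]
grip_width: 0.0182
```

```bash
python3 - <<'E'
from h import *
to(tin(-.0222,.0202,.093),-47.1)
E
```

```text
pos [0.5088 0.0665 0.1698] yaw -47.18 tilt [-3.0e-04 -1.2e-03 -1.0e+00] shift [ 0.9 -1.7 76.8] turn -0.08
```

jog_arm(steps=[[-0.576, [1, -1.5, 35], 0], [-0.576, [1, -1.5, 60], 0], [-0.576, [1, -1.5, 77], 0], [-0.576, [1, -1.5, 77], 0], [-0.576, [7, -1.5, 77], 0], [-0.576, [13, -1.5, 77], 0], [-0.576, [18, -1.5, 77], 0], [-0.576, [23, -1.5, 77], 0], [-0.576, [28, -1.5, 77], 0], [-0.576, [33, -1.5, 77], 0], [-0.576, [38, -1.5, 77], 0], [-0.576, [43, -1.5, 77], 0], [-0.576, [47, -1.5, 77], 0], [-0.576, [51, -1.5, 77], 0], [-0.576, [54, -1.5, 77], 0], [-0.576, [57, -1.5, 77], 0], [-0.576, [60, -1.5, 77], 0], [-0.576, [62, -1.5, 77], 0], [-0.576, [64, -1.5, 77], 0], [-0.576, [64, -1.5, 77], 0]])

```text
time: 8.38
eef_pos: [0.5549, 0.1134, 0.0929]
eef_rot: [-2.924, -1.149, -0.0]
ft_force: [0.6, -0.3, 0.3]
grip_width: 0.0183
```

```bash
python3 - <<'E'
from h import *
o=get_obs();print(o['ft_force'])
to(tin(-.0419,-.0117,.17),67.9)
b=snap('scene','sc4',(230,140,350,230),6)
E
```

```text
[ 0.58200325 -0.26427896  0.31199687]
pos [0.5549 0.1134 0.0929] yaw -47.09 tilt [ 3.e-04  1.e-04 -1.e+00] shift [-98.8  17.  -77.1] turn 65.01
```

View pics/sc4.png

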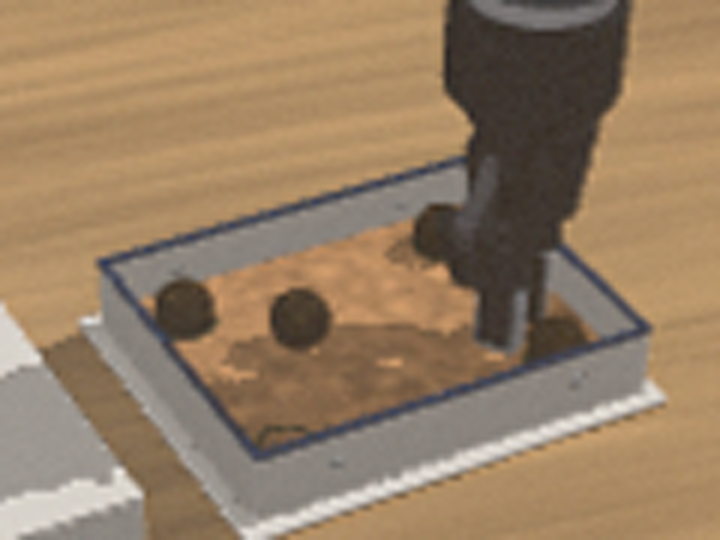

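The loose ball at crop (555,340) sits low at the pocket2 corner, and the other loose ball at (300,318) hasn't moved. I back off, lift and measure on the way.

jog_arm(steps=[[-0.576, [-6, 0, 0], 0], [-0.576, [-14, 0, 0], 0], [-0.576, [-14, 0, -35], 0], [-0.576, [-30, 5, -77], 0], [-0.576, [-60, 10, -77], 7], [-0.576, [-99, 17, -77], 14], [-0.576, [-99, 17, -77], 21], [-0.576, [-99, 17, -77], 28], [-0.576, [-99, 17, -77], 35], [-0.576, [-99, 17, -77], 42], [-0.576, [-99, 17, -77], 49], [-0.576, [-99, 17, -77], 56], [-0.576, [-99, 17, -77], 63], [-0.576, [-99, 17, -77], 65], [-0.576, [-99, 17, -77], 65], [-0.576, [-99, 17, -77], 65]])

```text
time: 9.77
eef_pos: [0.4929, 0.0327, 0.1698]
eef_rot: [3.083, -0.601, -0.001]
ft_force: [0.2, 0.1, 0.3]
grip_width: 0.0181
```

```bash
python3 - <<'E'
from h import *
to(tin(-.0419,-.0117,.093),67.9)
b=snap('scene','sc5')
for z in(.021,.028):
    p=proj('scene',tin(.05,.068,z))[0];uv,n=blob(b,p,6);print(p,uv,n)
p=proj('scene',tin(-.012,-.03,.028))[0];uv,n=blob(b,p,7);print('b3 expected',p,uv)
cv2.imwrite('pics/sc5c.png',cv2.resize(b[140:230,230:350],None,fx=6,fy=6,interpolation=2))
E
```

```text
pos [0.4929 0.0327 0.1698] yaw -112.06 tilt [-6.e-04 -1.e-04 -1.e+00] shift [ 0.8 -1.3 76.8] turn 0.04
[321.86985705 196.8459713 ] [321.22293676 196.7170418 ] 33
[322.08970142 194.76788516] [321.22293676 196.7170418 ] 33
b3 expected [278.7995519  192.44246526] [279.09538951 193.1263911 ]
```

View pics/sc5c.png

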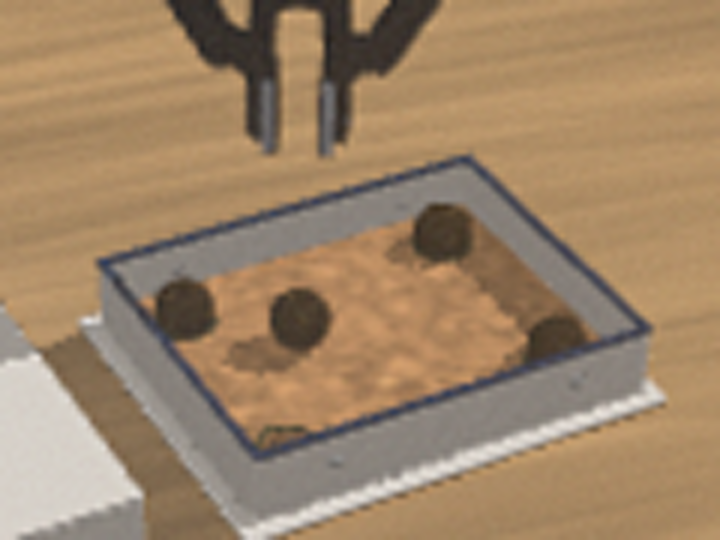

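Ball2 is sunk in pocket2, about 0.7 px from the expected spot at sunk height. Ball3 is where I expected it at crop (300,318), and the fingers are lined up. Now I push ball3.

jog_arm(steps=[[-0.576, [1, -1, 35], 0], [-0.576, [1, -1, 60], 0], [-0.576, [1, -1, 77], 0], [-0.576, [1, -1, 77], 0], [-0.576, [7, -1, 77], 0], [-0.576, [13, -1, 77], 0], [-0.576, [19, -1, 77], 0], [-0.576, [25, -1, 77], 0], [-0.576, [31, -1, 77], 0], [-0.576, [37, -1, 77], 0], [-0.576, [43, -1, 77], 0], [-0.576, [49, -1, 77], 0], [-0.576, [55, -1, 77], 0], [-0.576, [61, -1, 77], 0], [-0.576, [66, -1, 77], 0], [-0.576, [71, -1, 77], 0], [-0.576, [75, -1, 77], 0], [-0.576, [79, -1, 77], 0], [-0.576, [82, -1, 77], 0], [-0.576, [85, -1, 77], 0]])

```text
time: 11.48
eef_pos: [0.573, 0.0021, 0.0929]
eef_rot: [-3.083, 0.602, 0.0]
ft_force: [-0.1, 0.8, -0.1]
grip_width: 0.0186
```

jog_arm(steps=[[-0.576, [0, 0, 0], 0], [-0.576, [-6, 0, 0], 0], [-0.576, [-14, 0, 0], 0], [-0.576, [-14, 0, -30], 0], [-0.576, [-30, 0, -60], 0], [-0.576, [-80, 0, -100], 0], [-0.576, [-80, 0, -100], 0], [-0.576, [-80, 0, -100], 0]])

```text
time: 12.15
eef_pos: [0.4954, 0.034, 0.1944]
eef_rot: [-3.08, 0.6, 0.003]
ft_force: [-0.1, -0.4, -0.9]
grip_width: 0.0183
```

```bash
python3 - <<'E'
from h import *
to([.5745,-.1952,.1926],9.4);print(get_obs()['q'].round(2))
b=snap('scene','sc6')
for n_,x,y in(('p0',-.05,.068),('p1',-.05,-.068),('p2',.05,.068),('p3',.05,-.068)):
    p=proj('scene',tin(x,y,.021))[0];uv,n=blob(b,p,6);print(n_,p.round(1),uv.round(1),n)
cv2.imwrite('pics/sc6c.png',cv2.resize(b[145:255,200:350],None,fx=5,fy=5,interpolation=2))
E
```

```text
pos [0.4954 0.034  0.1944] yaw -112.04 tilt [-0.0012  0.0036 -1.    ] shift [159.3 182.8   0.8] turn 58.56
[-0.87  0.65  0.96  2.06 -0.75  0.83 -1.42]
p0 [302.6 177.8] [302.9 179. ] 52
p1 [259.8 190.9] [259.8 191.8] 58
p2 [321.9 196.8] [319.9 196.9] 24
p3 [277.3 211.7] [276.3 211.4] 33
```

View pics/sc6c.png

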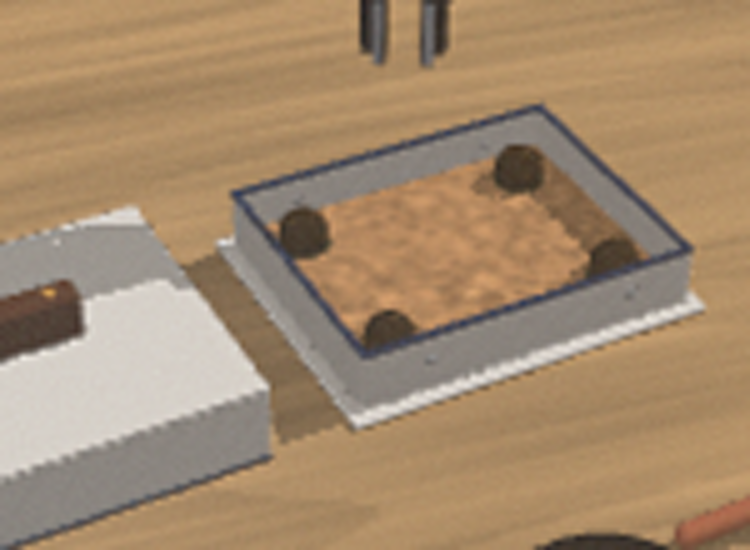

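All four balls are in their pockets: crop (303,232), (518,167), (612,258) and (390,330). The lid stands clear at the left. I go back to the lid's grasp pose, unwinding the wrist.

jog_arm(steps=[[0.3, [10, 11, 0], -7], [0.3, [20, 23, 0], -14], [0.3, [30, 34, 0], -21], [0.3, [40, 46, 0], -28], [0.3, [50, 57, 0], -35], [0.3, [60, 69, 0], -42], [0.3, [70, 80, 0], -49], [0.3, [80, 92, 0], -56], [0.3, [90, 103, 0], -63], [0.3, [100, 114, 0], -70], [0.3, [110, 126, 0], -77], [0.3, [120, 138, 0], -84], [0.3, [130, 149, 0], -91], [0.3, [140, 160, 0], -98], [0.3, [150, 172, 0], -105], [0.3, [159, 183, 0], -112], [0.3, [159, 183, 0], -119], [0.3, [159, 183, 0], -121.4], [0.3, [159, 183, 0], -121.4], [0.3, [159, 183, 0], -121.4]])

```text
time: 13.87
eef_pos: [0.5769, -0.1971, 0.1921]
eef_rot: [-2.036, -2.391, -0.0]
ft_force: [0.8, 0.4, -0.5]
grip_width: 0.0555
```

```bash
python3 - <<'E'
from h import *
to([.5747,-.1953,.1235],9.4);print(get_obs()['q'].round(2))
E
```

```text
pos [ 0.5769 -0.1971  0.1921] yaw 9.18 tilt [-6.e-04  9.e-04 -1.e+00] shift [ 2.1 -1.8 68.6] turn -0.22
[-0.01  0.63  0.37  1.75 -0.3   0.82  0.66]
```

jog_arm(steps=[[0.3, [2, -2, 35], -0.2], [0.3, [2, -2, 60], -0.2], [0.3, [2, -2, 68.5], -0.2], [0.3, [2, -2, 68.5], -0.2], [-1, [2, -2, 68.5], -0.2], [-1, [2, -2, 68.5], -0.2], [-1, [2, -2, 68.5], -0.2], [-1, [2, -2, 68.5], -0.2], [-1, [2, -2, 68.5], -0.2], [-1, [2, -2, 68.5], -0.2], [-1, [2, -2, 40], -0.2], [-1, [2, -2, 10], -0.2], [-1, [2, -2, -12], -0.2], [-1, [2, -2, -12], -0.2], [-1, [2, -2, -12], -0.2]])

```text
time: 15.12
eef_pos: [0.5753, -0.1955, 0.2059]
eef_rot: [2.029, 2.396, 0.002]
ft_force: [-0.3, 1.0, -4.7]
grip_width: 0.0167
```

```bash
python3 - <<'E'
from h import *
to([.5333,.0563,.2029],9.4);print(get_obs()['q'].round(2),get_obs()['ft_force'])
E
```

```text
pos [ 0.5753 -0.1955  0.2059] yaw 9.5 tilt [ 2.4e-03 -3.0e-04 -1.0e+00] shift [2.552e+02 2.000e-01 2.900e+00] turn 0.1
[-0.02  0.61  0.38  1.75 -0.29  0.84  0.66] [-0.25827752  0.97616798 -4.66497283]
```

jog_arm(steps=[[-1, [30, 0, 0], 0], [-1, [65, 0, 0], 0], [-1, [100, 0, 0], 0], [-1, [135, 0, 0], 0], [-1, [170, 0, 0], 0], [-1, [205, 0, 0], 0], [-1, [235, 0, 0], 0], [-1, [255, 0, 0], 0], [-1, [255, 0, 15], 0], [-1, [255, 0, 25], 0], [-1, [255, 0, 25], 0], [-1, [255, 0, 25], 0]])

```text
time: 16.12
eef_pos: [0.5317, 0.0547, 0.1786]
eef_rot: [-2.031, -2.395, 0.005]
ft_force: [0.3, -0.8, -3.6]
grip_width: 0.0165
```

```bash
python3 - <<'E'
from h import *
to([.5333,.0563,.1286],9.4);print(get_obs()['ft_force'])
b=snap('scene','sc7',(220,120,360,225),5)
E
```

```text
pos [0.5317 0.0547 0.1786] yaw 9.4 tilt [-0.0033 -0.0015 -1.    ] shift [ 1.4  2.1 49.9] turn -0.0
[ 0.3284122  -0.76866918 -3.63594939]
```

View pics/sc7.png

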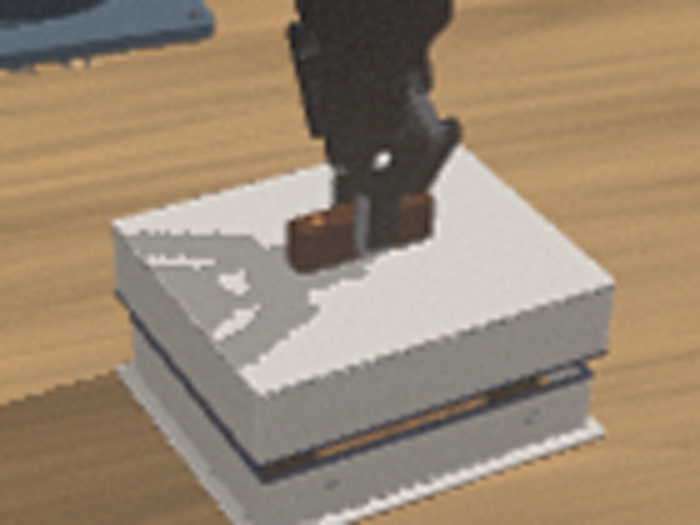

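The lid hangs level just above the rim, in line with the tin. I let the arm settle and check the offset again.

jog_arm(steps=[[-1, [0, 0, 0], 0], [-1, [0, 0, 0], 0], [-1, [0, 0, 0], 0]])

```text
time: 16.42
eef_pos: [0.5331, 0.0556, 0.1803]
eef_rot: [2.031, 2.396, 0.001]
ft_force: [-0.4, 0.1, -4.1]
grip_width: 0.0168
```

```bash
python3 - <<'E'
from h import *
to([.5333,.0563,.1286],9.4);print(get_obs()['ft_force'])
E
```

```text
pos [0.5331 0.0556 0.1803] yaw 9.45 tilt [ 8.e-04  1.e-04 -1.e+00] shift [ 0.6  0.3 51.7] turn 0.05
[-0.3757007   0.13787411 -4.09641279]
```

jog_arm(steps=[[-1, [0.5, 0, 6], 0], [-1, [0.5, 0, 12], 0], [-1, [0.5, 0, 16], 0], [-1, [0.5, 0, 20], 0], [-1, [0.5, 0, 24], 0], [-1, [0.5, 0, 26], 0], [-1, [0.5, 0, 26], 0]])

```text
time: 17.0
eef_pos: [0.5324, 0.0565, 0.1533]
eef_rot: [-2.03, -2.397, 0.001]
ft_force: [0.8, 0.2, -3.9]
grip_width: 0.0167
```

jog_arm(steps=[[-1, [0, 0, 5], 0], [-1, [0, 0, 10], 0], [-1, [0, 0, 14], 0], [-1, [0, 0, 18], 0], [-1, [0, 0, 21], 0], [-1, [0, 0, 24], 0], [-1, [0, 0, 26], 0], [-1, [0, 0, 26], 0], [-1, [0, 0, 26], 0]])

```text
time: 17.75
eef_pos: [0.533, 0.0565, 0.13]
eef_rot: [-2.03, -2.397, -0.002]
ft_force: [-7.6, -0.5, 26.7]
grip_width: 0.0165
```

jog_arm(steps=[[-1, [0, 0.5, 1.5], 0], [-1, [0, 0, 3], 0], [-1, [0, 0, 3], 0], [-1, [0, 0, 3], 0]])

```text
time: 18.08
eef_pos: [0.5331, 0.0564, 0.1299]
eef_rot: [-2.03, -2.395, -0.004]
ft_force: [-19.0, -0.9, 63.3]
grip_width: 0.0166
```

jog_arm(steps=[[-1, [0, 0, -4], 0], [-1, [0, 0, -5], 0], [0.3, [0, 0, -5], 0], [0.3, [0, 0, -5], 0], [0.3, [0, 0, -5], 0], [0.3, [0, 0, -5], 0], [0.3, [0, 0, -30], 0], [0.3, [0, 0, -65], 0], [0.3, [0, 0, -100], 0], [0.3, [0, 0, -100], 0]])

```text
time: 18.92
eef_pos: [0.536, 0.0565, 0.2304]
eef_rot: [2.027, 2.393, 0.011]
ft_force: [1.4, -0.3, 0.9]
grip_width: 0.0556
```

```bash
python3 - <<'E'
from h import *
b=snap('scene','sc8');a=cv2.imread('pics/sc0.png');o=get_obs();print(o['time'],o['eef_pos'],o['ft_force'])
f=lambda m:m[155:235,235:350].astype(int)
d=np.abs(f(b)-f(a)).max(2);print('diff>40 px',(d[25:]>40).sum(),(d>40).sum())
# vertical intensity profiles down the far side, before/after
for c in(290,310,330):
    print(c,a[190:232,c].sum(1)[::1].tolist());print(c,b[190:232,c].sum(1).tolist())
cv2.imwrite('pics/cmp.png',cv2.resize(np.vstack([a[155:235,235:350],b[155:235,235:350]]),None,fx=3.7,fy=3.7,interpolation=2))
E
```

```text
18.9667 [0.53476955 0.05671006 0.22790059] [-0.6483088   0.15336019 -0.95401312]
diff>40 px 48 314
290 [612, 601, 605, 606, 597, 604, 604, 606, 602, 607, 604, 605, 604, 612, 603, 603, 608, 612, 611, 393, 384, 386, 382, 397, 399, 387, 388, 384, 383, 384, 389, 340, 338, 614, 343, 410, 404, 404, 403, 402, 389, 382]
290 [616, 621, 618, 616, 619, 618, 616, 621, 620, 623, 615, 619, 616, 612, 616, 619, 626, 627, 604, 381, 385, 389, 395, 399, 400, 404, 394, 393, 395, 397, 393, 351, 349, 632, 355, 420, 411, 422, 415, 401, 399, 391]
310 [604, 613, 598, 605, 605, 603, 606, 604, 606, 602, 608, 601, 439, 389, 394, 390, 388, 389, 380, 383, 386, 388, 387, 384, 367, 330, 630, 401, 434, 403, 406, 395, 401, 400, 396, 399, 390, 381, 382, 376, 396, 402]
310 [622, 621, 618, 607, 619, 621, 619, 611, 614, 618, 624, 613, 459, 389, 397, 402, 394, 399, 401, 397, 391, 395, 401, 401, 374, 338, 643, 409, 433, 414, 416, 414, 413, 411, 407, 394, 394, 383, 391, 384, 409, 407]
330 [606, 602, 604, 607, 610, 577, 387, 375, 388, 388, 381, 389, 393, 391, 393, 387, 394, 365, 284, 469, 430, 420, 443, 443, 416, 405, 404, 408, 402, 401, 394, 383, 393, 392, 386, 384, 395, 386, 384, 387, 374, 396]
330 [617, 615, 621, 623, 617, 560, 354, 386, 395, 397, 399, 400, 397, 393, 387, 398, 395, 381, 318, 557, 446, 432, 453, 450, 423, 419, 417, 418, 406, 413, 405, 402, 403, 401, 385, 394, 406, 395, 397, 383, 387, 410]
```

View pics/cmp.png

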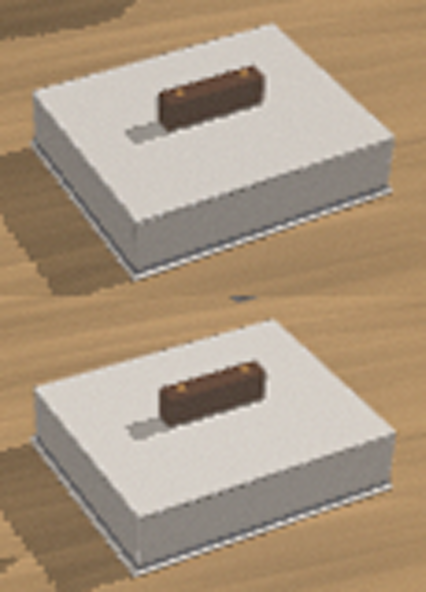

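```bash
python3 -c "
from h import *
print(sign_off())"
```

```text
the job is handed in; nothing more can be done
None
```

I finished the job and handed it in at about 19 s of the 72 s allowed; no verdict was reported.

- **What I did:** I drew the lid off and stood it on the bare worktop about 0.25 m to the right of the tin. I pushed both loose balls into the two far pockets between the slightly parted fingertips. Then I put the lid back on and pressed it down to a hard stop.
- **Balls:** The last view before the lid went on showed one ball in each of the four pockets. The two near balls were still in theirs. I couldn't check them once the lid was on.
- **Lid:** After letting go, its edges in the scene picture match the starting picture to well under a pixel, which is roughly 1 mm or better.
- **What disagreed:**
  - The final press reached 63 N, well above the 10–15 N needed but under the 120 N wrist limit.
  - The press stopped with the tool about 1.4 mm higher than at the first grasp. I put this down to the second grip sitting differently on the handle.
  - The two cameras differed by up to 7 mm on where the tin was. I trusted the top view, which agreed with where the gripper found the handle.
- **Other kitchen things:** I kept the moves clear of them, but did not measure their positions again at the end.

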